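# Shut the tea tin and push it home between the cheeks of the worktop tidy

## Task

The tea tin has been left standing open on the worktop. Shut its lid, then put it away without ever lifting it: push it along the worktop, lid hinge first, in between the two cheeks of the wooden tidy's middle bay until it is fully home against the stop at the back. Leave it shut and flat on the worktop, and do not disturb the other things standing around.

Things in the scene. Friction and masses are not known exactly. Their poses are not given: they have to be found in the camera images.
- tea_tin: rectangular dark green tin, loose, 0.3 to 0.5 kg full of tea bags; shut 67 (x) x 98 (y) x 50 (z) mm. Origin: under its middle; z up, y along its long sides. Back at x = +31 mm. Lid edges at x = -35 and y = +-49 mm: its skirt (z 38 to 50) stands 2 mm out from the walls in front and at the sides. The -x side roughly faces the robot, and faces out of the bay when home
- tea_tin_lid (a joint): hinge of the tin's lid, rad: 0 shut, pi/2 upright, 1.83 leaning back at its stop. A light hinge with some friction and damping: the lid stays where it is left when steeply open, about 0.2 N at its edge moves it slowly; a quick shove high on the open lid tips the tin
- lid_hinge (a point): middle of the lid's hinge line, which runs along the tin's y axis at its back (tin frame x = +33, z = 49 mm). The open lid stands up from here to z = 117 mm, its hollow underside toward the tin's -x
- lid_front (a point): point on top of the lid in the middle of its front edge, 68 mm from the hinge (50 mm above the worktop when shut)
- tidy: wooden worktop tidy, fixed; 288 mm wide (y), x from -29 to +65 mm, 48 mm high. In its middle an open-topped bay without a floor, between two cheeks; at each side a compartment with a 24 mm front. Origin: on the worktop in the bay, exactly where the tin's origin belongs when home; x points into the bay, z up. The tin goes in with its x axis along this x axis, 3 mm to spare each side
- bay_mouth (a point): middle of the bay's mouth on the worktop (tidy frame x = -29 mm). The mouth is 104 mm wide (tidy frame y = -52 to +52 mm) between the cheeks, which are 12 mm thick and 48 mm high with rounded noses of 6 mm radius. The tin's front stands 6 mm out of the mouth when home, so pushing fingers need not enter the bay
- bay_stop (a point): middle of the foot of the stop rail that closes the bay (tidy frame x = +32 mm); the rail is 30 mm high, and the tin's back rests against it when home
- kitchen_timer: round white kitchen timer with a grey dial, 59 mm across, 46 mm high, loose in one of the tidy's side compartments; origin under its centre
- mustard_jar: jar with a red lid, 56 mm across, 85 mm high, loose in the other side compartment; origin under its centre
- pepper_mill: wooden pepper mill, 58 mm across, 135 mm high, standing to the right; origin under its centre
- salt_shaker: glass salt shaker with a grey top, 44 mm across, 90 mm high, standing to the right; origin under its centre
- stirrer: steel teaspoon, 139 mm long, lying on the worktop to the right; origin under its middle
- glass_short: clear tumbler standing upside down to the left, 84 mm across, 89 mm high; origin under its centre
- espresso_cup: small striped cup turned upside down to the left, 65 mm across, 50 mm high; origin under its centre

How it is judged:
On the way, in this order (a step that is already met when the one before it is completed fails the run):
1. the lid is shut while the tin still stands in front of the tidy (value of joint tea_tin_lid below 0.08 rad and x of tea_tin in the frame of tidy below -0.06 m), for 0.2 s.
2. the shut tin is pushed in between the cheeks, home against the stop rail (value of joint tea_tin_lid below 0.08 rad and x of tea_tin in the frame of tidy above -0.004 m and horizontal distance between tea_tin and tidy below 0.007 m), for 0.1 s.
At the end, for the whole second after the job is handed in: the tin stands at rest, flat on the worktop (tilt under 0.05 rad), between the cheeks and within 4 mm of fully home against the stop rail (its origin within 7 mm of the tidy's origin, its x axis within 0.1 rad of the tidy's), with its lid shut (under 0.08 rad) (all of step 2 and angle between the x axis of tea_tin and the x axis of tidy, either way round below 0.1 rad and angle between tea_tin's own z axis and vertical below 0.05 rad and height (world z) of tea_tin below 0.004 m and linear speed of tea_tin below 0.01 m/s); the robot touches nothing.
It fails at once if the tin is lifted off the worktop (height (world z) of tea_tin above 0.012 m).
It fails at once if the tin is tipped (angle between tea_tin's own z axis and vertical above 0.26 rad).
It fails at once if the timer or the jar is knocked over, or taken out of its compartment (angle between any of kitchen_timer, mustard_jar's own z axis and vertical above 0.4 rad or distance of any of kitchen_timer, mustard_jar from where it was at the start of the episode above 0.03 m).
It fails at once if something standing round the work is moved by more than 30 mm (distance of any of pepper_mill, salt_shaker, stirrer, glass_short, espresso_cup from where it was at the start of the episode above 0.03 m).
It also fails if it takes over 72 s, if anything falls off the work surface, if the arm or the gripper's body presses on something with over 40 N, if the wrist force passes 120 N, or if a joint passes its speed limit or range.

## Robot

A 6-joint arm with a two-finger parallel gripper is mounted at the origin on a cart in front of the work surface, level with it; the furniture and walls round the work are solid. World frame = base frame: x ahead of the robot, y to its left, z up, the work surface at z = 0. Lengths are in m, angles in rad, forces in N, time in s.
With the tool pointing down it reaches from about 0.25 to 0.85 m from the base axis. Payload 12.5 kg.
Tool frame: the origin (TCP) lies midway between the tips of the shut fingers; the grasp point (between the pads) lies 19 mm behind it; z points along the fingers, y is the line along which they close (so a half turn about z gives the same grasp; the last joint's range is limited). The gripper opens to 93 mm and grips with 3 to 60 N. Pads are 15 mm wide; open, the fingers measure 128 mm over their backs; the gripper's body (75 mm by 188 mm) begins 65 mm behind the grasp point.
Start: joints at [1.06, 0.351, 1.652, -0, 1.139, -0.085], TCP at [0.227, 0.501, 0.219] pointing down, gripper open.
Joint ranges: [-2.75, 2.75], [-0.79, 2.1], [0.01, 2.65], [-1.57, 4.71], [0.07, 3.14], [-2.87, 2.87]. Speed limits (rad/s): [2.22, 2.22, 2.79, 3.14, 3.14, 3.14].

## Interface

Orientations are given as [roll, pitch, yaw] about the fixed x, y, z axes, in that order (R = Rz(yaw) Ry(pitch) Rx(roll)).
In Python, from cell import robot gives the robot as it stands.
- The arm moves only by the shell command python3 -m jog 'ROWS'. ROWS is JSON, a list that holds one entry, the list of rows, each a list of 5 numbers: the shift along the tool's x, y, z in mm, then the turn about the tool's z in rad, then the opening, from -1 (shut) to 1 (fully open). In form: [[[x, y, z, roll, gripper], ...]]. A call has 1 to 12 rows; each row shifts and turns the commanded pose from where the row before left it, along the tool's axes as they then stand; what a row does not reach is not made up. A row lasts 1/10 s, in which the tool goes at most 50 mm and 8.59 degrees, less where a joint would pass 70% of its speed; a pose out of reach is approached as far as the arm can. A call with a gripper value outside its range is refused whole. The fingers move at their own pace and stop on an object; the grip force is fixed at half the most. Time passes only in rows, so rows that do not move let the fingers close. It gives the time, the measured TCP pose, the force, the opening and the grip force at its end, in the units of the state.
- robot.read_state(): the state, without advancing time (a new reading comes with each control period).
- robot.capture(name): name is "scene" or "top"; returns the picture (400x640x3 uint8, blue, green, red); there is no depth.
- robot.camera_info(name): a dict with "vfov" (degrees; the focal length in pixels is half the picture's height over the tangent of half this angle, whatever the lens; pixels are square), "cx", "cy" (the principal point, pixels), "R" (3x3) and "t" (3): a world point X has camera coordinates R X + t. Camera axes: x right, y down, z forward; pixel columns grow to the right and rows downward; lengths in m; the calibration is good to about 2 mm. A picture is of the moment at which its call begins. camera_info takes no time and is no camera call.
- robot.job_done(): hands the job in; it is judged then, once.
Trained networks look in the newest picture that a camera, given by its name, has taken for a name from the list of things; names that differ only in an ending like _2 or _b are one class to them, and where a whole thing is asked for, a point or a joint stands for the part that bears it (a point fixed in the world has none). Each returns a list of dicts, best first, with "score" (0 to 1); they miss things now and then, are a little off and sometimes report something else, mostly with a low value. They report only what shows in the picture. A call takes as long as a camera call.
- robot.boxes_of(query, camera): "position" ([x, y, z] in m, in the coordinates of the camera as it stood for that picture, good to about 4 mm: the middle of the surface that is visible of it).
- robot.cut_out(query, camera): "region" (400x640 bool, what is visible of it).
The state is a dict: "time": time; "joint_positions": joint angles; "joint_velocities": joint speeds; "joint_efforts": joint torques, N m; "position": TCP position; "ee_rot": TCP orientation; "contact_force": force on the tool from outside, world axes, zero at the start; "ft_torque": the same for the moment, N m; "opening": finger opening in m; "gripper_force": force on a finger pad.
Only numpy, scipy, OpenCV 4.12 (cv2) and the standard library are available. Lean on these libraries where they do the work, as an engineer would, in place of code of your own. Each camera call takes 0.05 s, during which the arm holds its last target. There are 200 camera calls.

## Working session

There is one attempt and no reset: what is moved stays moved. The work goes in short steps, Python scripts to look and compute and a shell command to move; the robot and the scene stay as the last step left them, time stands still between calls to the robot, and variables do not carry over. Pictures are saved under pics/ and viewed, at most 10 in all, crops included, and the job is handed in when it is done.

```bash
mkdir -p pics; cat > h.py <<'E'
import numpy as np, cv2
from cell import robot
def cam(n):
    c=robot.camera_info(n); f=200/np.tan(np.radians(c["vfov"])/2)
    return f,c["cx"],c["cy"],np.array(c["R"]),np.array(c["t"])
def world(p,n):
    f,cx,cy,R,t=cam(n); return R.T@(np.array(p)-t)
def proj(X,n):
    f,cx,cy,R,t=cam(n); p=R@np.array(X)+t; return np.array([cx+f*p[0]/p[2],cy+f*p[1]/p[2]])
def ray(u,v,n,z):
    f,cx,cy,R,t=cam(n); d=R.T@np.array([(u-cx)/f,(v-cy)/f,1]); o=-R.T@t
    return o+d*(z-o[2])/d[2]
E
python3 - <<'E'
from h import *
np.set_printoptions(precision=4,suppress=True)
for n in("scene","top"):
    im=robot.capture(n); cv2.imwrite(f"pics/{n}0.png",im)
    f,cx,cy,R,t=cam(n); print(n,f,cx,cy,-R.T@t, R[2])
    for q in["tea_tin","tea_tin_lid","lid_hinge","lid_front","tidy","bay_mouth","bay_stop","kitchen_timer","mustard_jar","pepper_mill","salt_shaker","stirrer","glass_short","espresso_cup"]:
        r=robot.boxes_of(q,n)
        print(q,[(round(d["score"],2),world(d["position"],n)) for d in r[:2]])
s=robot.read_state();print(s)
E
```

```text
scene 467.8410571524022 329.4467343493192 193.79948935502938 [-0.2363 -0.6967  0.8583] [ 0.6122  0.5206 -0.5951]
tea_tin [(0.91, array([ 0.5202, -0.0373,  0.0403]))]
tea_tin_lid [(0.7, array([ 0.5336, -0.0379,  0.0929]))]
lid_hinge [(0.71, array([ 0.5187, -0.0353,  0.0386])), (0.44, array([ 0.6409, -0.1989,  0.0492]))]
lid_front []
tidy [(0.8, array([ 0.6812, -0.1222,  0.0279]))]
bay_mouth [(0.7, array([ 0.678 , -0.1235,  0.0299]))]
bay_stop [(0.97, array([ 0.6825, -0.126 ,  0.0292]))]
kitchen_timer [(0.66, array([ 0.5377, -0.0362,  0.0925])), (0.55, array([ 0.6423, -0.1974,  0.0503]))]
mustard_jar [(0.95, array([ 0.6852, -0.0023,  0.0674])), (0.71, array([ 0.5202, -0.0371,  0.038 ]))]
pepper_mill [(0.71, array([ 0.6675, -0.3452,  0.066 ])), (0.32, array([0.6285, 0.289 , 0.0586]))]
salt_shaker [(0.66, array([ 0.5757, -0.41  ,  0.0498]))]
stirrer [(0.68, array([ 0.4885, -0.4021,  0.0083]))]
glass_short [(0.82, array([0.6301, 0.2875, 0.0556]))]
espresso_cup [(0.92, array([0.5647, 0.3654, 0.0269]))]
top 486.58185943295314 316.4315430410805 205.07043586998157 [ 0.2715 -0.015   1.2991] [ 
[... 769 characters left out ...]
, array([ 0.4918, -0.402 ,  0.0021]))]
glass_short [(0.82, array([0.638 , 0.2955, 0.0884]))]
espresso_cup [(0.95, array([0.5728, 0.3729, 0.0374])), (0.44, array([ 0.6461, -0.1939,  0.0458]))]
{'time': 1.5, 'joint_positions': array([ 1.0604,  0.3507,  1.6518, -0.    ,  1.1391, -0.0846]), 'joint_velocities': array([-0.0016, -0.0008,  0.0007,  0.0002, -0.0022,  0.0005]), 'joint_efforts': array([  0.0002, -49.7219, -28.5495,   0.07  ,   0.0219,   0.    ]), 'position': array([0.2272, 0.5009, 0.2186]), 'ee_rot': array([3.1416, 0.    , 2.7158]), 'contact_force': array([-0.5104,  0.0584, -0.8761]), 'ft_torque': array([-0.0354,  0.0285, -0.0123]), 'gripper_force': 0.0, 'opening': 0.09316712319072765}
```

```bash
python3 - <<'E'
import cv2
im=cv2.imread("pics/top0.png"); cv2.imwrite("pics/topc.png",cv2.resize(im[40:240,220:480],None,fx=3,fy=3,interpolation=cv2.INTER_CUBIC))
im=cv2.imread("pics/scene0.png"); cv2.imwrite("pics/scenec.png",cv2.resize(im[80:280,230:490],None,fx=3,fy=3,interpolation=cv2.INTER_CUBIC))
E
```

```text
(no output)
```

View pics/topc.png

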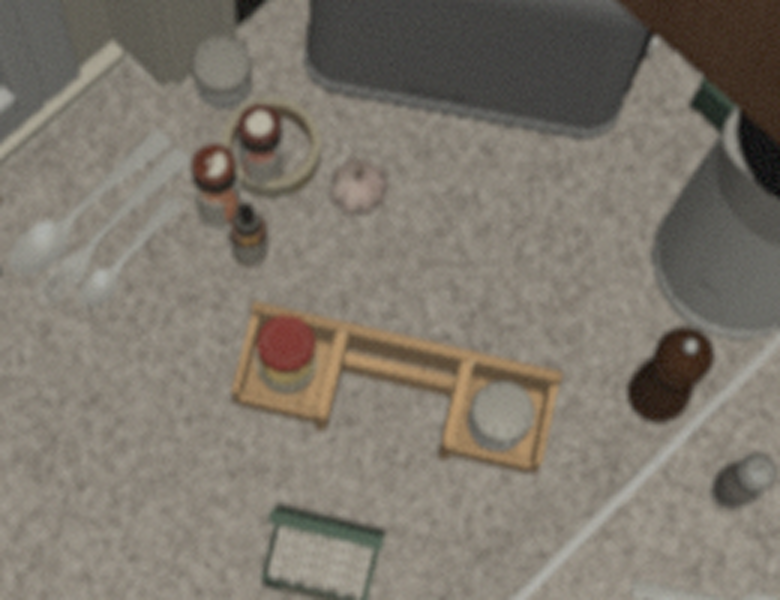

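View pics/scenec.png

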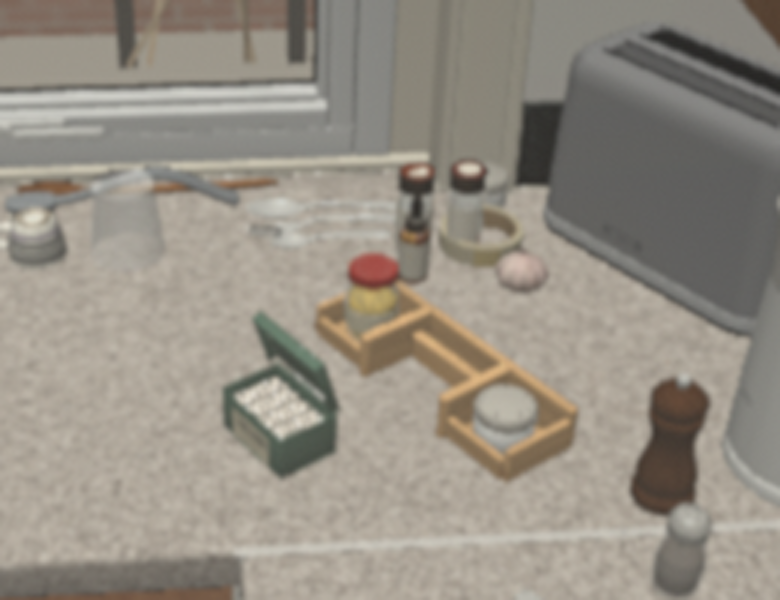

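The top crop shows the tidy spanning about (235,308)–(560,467), its bay mouth between (322,425) and (445,455), and the open tin at about (265–383, 508–600). The scene crop shows the lid leaning slightly back and nothing between tin and bay. Next I'll fit the silhouettes in both views.

```bash
cat > fit.py <<'E'
from h import *
from scipy.optimize import minimize
S=3
def rz(a): c,s=np.cos(a),np.sin(a); return np.array([[c,-s,0],[s,c,0],[0,0,1]])
def box(x0,x1,y0,y1,z0,z1): return np.array([[x,y,z] for x in(x0,x1) for y in(y0,y1) for z in(z0,z1)])/1000.
def tinparts(th):
    b=box(-33,31,-47,47,0,46)
    l=box(-68,0,-49,49,-11,1)+0.0
    c,s=np.cos(th),np.sin(th)
    # rotate about y so that -x goes up
    R=np.array([[c,0,s],[0,1,0],[-s,0,c]]); 
    return [b, l@R.T+np.array([.033,0,.049])]
def tidyparts():
    return [box(-29,65,64,144,0,24),box(-29,65,-144,-64,0,24),box(-29,65,52,64,0,48),box(-29,65,-64,-52,0,48),box(32,65,-52,52,0,30)]
def render(parts,p,n):
    m=np.zeros((400*S,640*S),np.uint8)
    for b in parts:
        W=b@rz(p[2]).T+np.array([p[0],p[1],0])
        q=np.array([proj(w,n) for w in W])
        cv2.fillConvexPoly(m,cv2.convexHull(np.round((q+.5)*S*16).astype(np.int32)),255,cv2.LINE_AA,4)
    return cv2.resize(m,(640,400),interpolation=cv2.INTER_AREA)/255.
def fit(mk,p0,masks,ign,steps):
    def cost(p):
        return sum(np.sum(np.abs(cv2.GaussianBlur(render(mk(p),p,n)-masks[n],(0,0),1.0))*(1-ign[n])) for n in masks)
    sx=np.array([p0]+[np.array(p0)+np.eye(len(p0))[i]*steps[i] for i in range(len(p0))])
    r=minimize(cost,p0,method="Nelder-Mead",options=dict(initial_simplex=sx,xatol=2e-4,fatol=.2,maxiter=250)); return r.x,r.fun
def mask(q,n):
    r=robot.cut_out(q,n); return r[0]["region"].astype(float) if r else np.zeros((400,640))
E
cat > m1.py <<'E'
from fit import *
np.set_printoptions(precision=4,suppress=True)
T={};D={};I={}
for n in("scene","top"):
    robot.capture(n)
    T[n]=mask("tea_tin",n);D[n]=mask("tidy",n)
    k=np.ones((5,5)); I[n]=np.maximum(cv2.dilate(mask("mustard_jar",n),k),cv2.dilate(mask("kitchen_timer",n),k))
    print(n,T[n].sum(),D[n].sum(),I[n].sum())
Z={n:np.zeros((400,640)) for n in T}
np.savez("masks.npz",**{a+n:v[n] for a,v in(("T",T),("D",D),("I",I)) for n in T})
for ns in(["scene","top"],["scene"],["top"]):
    s=lambda d:{n:d[n] for n in ns}
    print(ns,"tin",fit(lambda p:tinparts(p[3]),[.505,-.035,-.22,1.75],s(T),Z,[.01,.01,.1,-.15]))
    print(ns,"tidy",fit(lambda p:tidyparts(),[.665,-.105,-.22],s(D),I,[.01,.01,.1]))
E
python3 m1.py
```

```text
scene 1360.0 1878.0 1237.0
top 1101.0 2056.0 1205.0Traceback (most recent call last):
  File "m1.py", line 13, in <module>
    print(ns,"tin",fit(lambda p:tinparts(p[3]),[.505,-.035,-.22,1.75],s(T),Z,[.01,.01,.1,-.15]))
                   ~~~^^^^^^^^^^^^^^^^^^^^^^^^^^^^^^^^^^^^^^^^^^^^^^^^^^^^^^^^^^^^^^^^^^^^^^^^^
  File "fit.py", line 26, in fit
    r=minimize(cost,p0,method="Nelder-Mead",options=dict(initial_simplex=sx,xatol=2e-4,fatol=.2,maxiter=250)); return r.x,r.fun
    res = _minimize_neldermead(fun, x0, args, callback, bounds=bounds,
                               **options)
    fxcc = func(xcc)
    fx = function(np.copy(x), *(wrapper_args + args))
  File "fit.py", line 24, in cost
    return sum(np.sum(np.abs(cv2.GaussianBlur(render(mk(p),p,n)-masks[n],(0,0),1.0))*(1-ign[n])) for n in masks)
  File "fit.py", line 24, in <genexpr>
    return sum(np.sum(np.abs(cv2.GaussianBlur(render(mk(p),p,n)-masks[n],(0,0),1.0))*(1-ign[n])) for n in masks)
                                              ~~~~~~^^^^^^^^^^^
  File "fit.py", line 19, in render
    q=np.array([proj(w,n) for w in W])
                ~~~~^^^^^
  File "h.py", line 9, in proj
    f,cx,cy,R,t=cam(n); p=R@np.array(X)+t; return np.array([cx+f*p[0]/p[2],cy+f*p[1]/p[2]])
                ~~~^^^
  File "h.py", line 4, in cam
    c=robot.camera_info(n); f=200/np.tan(np.radians(c["vfov"])/2)
ValueError: time passes only in moves, steps and waits
```

```bash
sed -i 's/^def cam/from functools import lru_cache\n@lru_cache(None)\ndef cam/' h.py
python3 - <<'E'
s=open('m1.py').read()
a=s.index("T={}");b=s.index("Z={n")
open('m2.py','w').write(s[:a]+'z=np.load("masks.npz");T,D,I=[{n:z[a+n] for n in("scene","top")} for a in "TDI"]\n'+s[b:].replace('np.savez','0 and np.savez'))
E
python3 - <<'E'
from h import *
n="ok"
print(robot.read_state()["time"])
E
ls; [ -f masks.npz ] && timeout 500 python3 m2.py
```

```text
2.0
fit.py
h.py
m1.py
m2.py
masks.npz
pics
['scene', 'top'] tin (array([ 0.5179, -0.0315, -0.2456,  1.2826]), np.float64(170.38243083580954))
['scene', 'top'] tidy (array([ 0.6655, -0.0938, -0.2256]), np.float64(530.8864304982592))
['scene'] tin (array([ 0.52  , -0.0284, -0.2579,  1.2705]), np.float64(52.365869823778546))
['scene'] tidy (array([ 0.6688, -0.0886, -0.2254]), np.float64(212.52133134921596))
['top'] tin (array([ 0.5167, -0.0333, -0.2352,  1.3891]), np.float64(53.63212681264649))
['top'] tidy (array([ 0.6642, -0.0945, -0.2177]), np.float64(195.94302526881577))
```

```bash
cat > ov.py <<'E'
from fit import *
def overlay(n,im,tin,tidy,roi,k=4):
    u0,v0,w,h=roi; o=cv2.resize(im[v0:v0+h,u0:u0+w],None,fx=k,fy=k,interpolation=cv2.INTER_CUBIC)
    E=[(a,b) for a in range(8) for b in range(a) if bin(a^b).count("1")==1]
    for parts,p,col in((tinparts(tin[3]),tin,(0,0,255)),(tidyparts(),tidy,(255,0,0))):
        for b in parts:
            q=[(proj(x,n)+.5-[u0,v0])*k for x in b@rz(p[2]).T+np.array([p[0],p[1],0])]
            for i,j in E: cv2.line(o,tuple(map(int,q[i])),tuple(map(int,q[j])),col,1)
    return o
E
python3 - <<'E'
from ov import *
t=[.517,-.032,-.24,1.33];d=[.665,-.094,-.22]
a=overlay("top",cv2.imread("pics/top0.png"),t,d,(290,135,125,110),5)
b=overlay("scene",cv2.imread("pics/scene0.png"),t,d,(295,155,140,90),5)
cv2.imwrite("pics/ovt.png",a);cv2.imwrite("pics/ovs.png",b)
E
```

```text
(no output)
```

View pics/ovt.png

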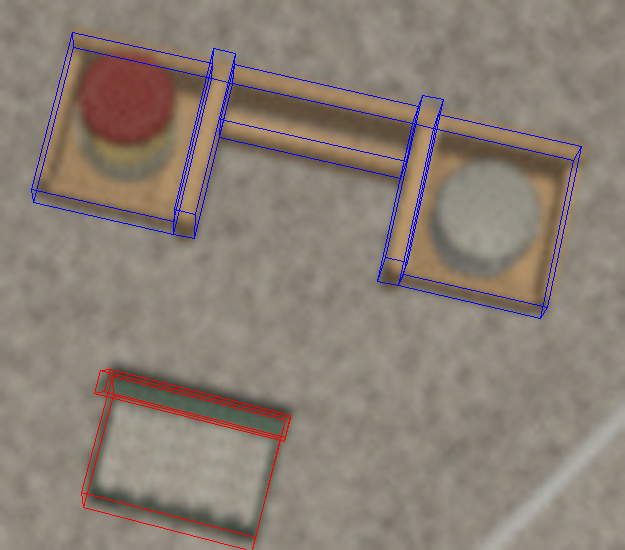

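View pics/ovs.png

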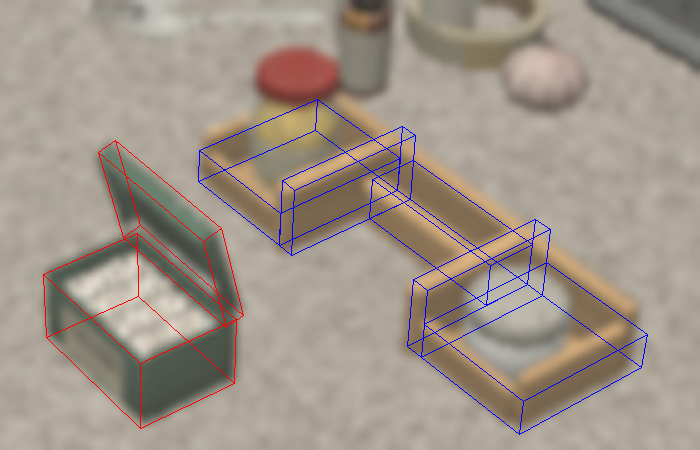

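The overlays fit within a few pixels (top: the tin box is about 2 mm too far left; scene: the tidy is 1–2 mm off). That puts the tin at about (0.517, -0.034), yaw -0.24, lid about 1.3 rad. The tidy is at (0.665, -0.094), yaw -0.22. I'll turn the tool and shut the fingers first.

```bash
cat > rel.py <<'E'
import sys
from h import *
# usage: rel.py x y z [x y z ...] mm in frame tin|tidy: prints shifts in tool axes, chained from measured pose
F={"tin":(.517,-.034,-.24),"tidy":(.665,-.094,-.22)}[sys.argv[1]]
s=robot.read_state(); p=s["position"]; y=s["ee_rot"][2]; c,k=np.cos(F[2]),np.sin(F[2])
d=p[:2]-F[:2]; print("t",s["time"],"yaw",round(y,4),"now",np.round([c*d[0]+k*d[1],-k*d[0]+c*d[1],p[2]],4)*1000,"F",np.round(s["contact_force"],1),"op",s["opening"])
for q in np.array(sys.argv[2:],float).reshape(-1,3)/1000:
    w=np.array([F[0]+c*q[0]-k*q[1],F[1]+k*q[0]+c*q[1],q[2]]); e=w-p; p=w
    print(q*1000,np.round([np.cos(y)*e[0]+np.sin(y)*e[1],np.sin(y)*e[0]-np.cos(y)*e[1],-e[2]],4)*1000)
E
python3 -m jog '[[[0,0,0,0.138,-1],[0,0,0,0.138,-1],[0,0,0,0.138,-1],[0,0,0,0.138,-1],[0,0,0,0.138,-1],[0,0,0,0.138,-1],[0,0,0,0.138,-1],[0,0,0,0.138,-1],[0,0,0,0.138,-1],[0,0,0,0.143,-1]]]'
python3 rel.py tin 95 0 219 95 0 104 52 0 104 36 0 102 21 0 95 8 0 84 0 0 70 -3 0 60 -4 0 50
```

```text
time: 3.0
position: [0.2271, 0.5009, 0.2186]
ee_rot: [-3.142, 0.0, 1.325]
contact_force: [-0.5, -0.1, -0.3]
opening: 0.0176
gripper_force: 0.0
t 3.0 yaw 1.3251 now [-408.7  450.6  218.6] F [-0.5 -0.1 -0.3] op 0.01756878759364234
[ 95.   0. 219.] [-4.478e+02  5.063e+02 -4.000e-01]
[ 95.   0. 104.] [  0.   0. 115.]
[ 52.   0. 104.] [ -0.2 -43.   -0. ]
[ 36.   0. 102.] [ -0.1 -16.    2. ]
[21.  0. 95.] [ -0.1 -15.    7. ]
[ 8.  0. 84.] [ -0.1 -13.   11. ]
[ 0.  0. 70.] [-0. -8. 14.]
[-3.  0. 60.] [-0. -3. 10.]
[-4.  0. 50.] [-0. -1. 10.]
```

```bash
python3 -m jog '[[[-20,23,0,0,-1],[-20,23,0,0,-1],[-20,23,0,0,-1],[-20,23,0,0,-1],[-20,23,0,0,-1],[-20,23,0,0,-1],[-20,23,0,0,-1],[-20,23,0,0,-1],[-20,23,0,0,-1],[-20,23,0,0,-1],[-20,23,0,0,-1]]]' >/dev/null
python3 -m jog '[[[-20,23,0,0,-1],[-20,23,0,0,-1],[-20,23,0,0,-1],[-20,23,0,0,-1],[-20,23,0,0,-1],[-20,23,0,0,-1],[-20,23,0,0,-1],[-20,23,0,0,-1],[-20,23,0,0,-1],[-20,23,0,0,-1],[-8,0,0,0,-1],[0,0,0,0,-1]]]'
python3 rel.py tin 95 0 104
```

```text
time: 5.3
position: [0.5941, -0.0304, 0.2183]
ee_rot: [-3.141, 0.0, 1.329]
contact_force: [-0.2, 0.5, 0.2]
opening: 0.0005
gripper_force: 0.0
t 5.3 yaw 1.3294 now [ 74.   21.9 218.3] F [-0.2  0.5  0.2] op 0.0004866515123841963
[ 95.   0. 104.] [-21.8  21.  114.3]
```

```bash
python3 -m jog '[[[-11,11,0,0,-1],[-11,10,0,0,-1],[0,0,28,0,-1],[0,0,28,0,-1],[0,0,28,0,-1],[0,0,28,0,-1],[0,0,2,0,-1],[0,0,0,0,-1],[0,0,0,0,-1]]]'
python3 rel.py tin 52 0 104; python3 - <<'E'
from h import *
cv2.imwrite("pics/b.png",cv2.resize(robot.capture("scene")[80:280,230:430],None,fx=3,fy=3))
E
```

```text
time: 6.2
position: [0.6107, -0.0563, 0.1063]
ee_rot: [3.139, -0.0, 1.331]
contact_force: [-0.6, 0.2, 0.2]
opening: 0.0007
gripper_force: 0.0
t 6.2 yaw 1.3309 now [ 96.3   0.7 106.3] F [-0.6  0.2  0.2] op 0.0006791419211550009
[ 52.   0. 104.] [ -0.7 -44.3   2.3]
```

View pics/b.png

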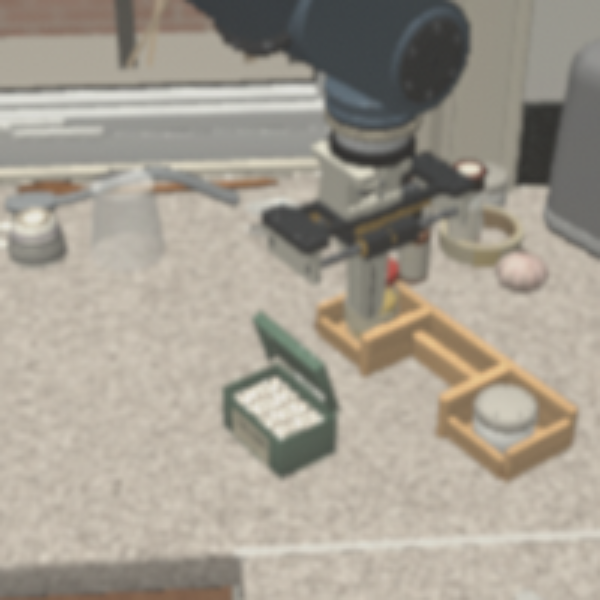

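The shut fingers are behind the lid (tips at about (365,330)), and the lid leans forward, its top edge from (262,318) to (322,365). Now I'll sweep the lid forward slowly.

```bash
python3 -m jog '[[[0,-9,0,0,-1],[0,-9,1,0,-1],[0,-9,1,0,-1],[0,-9,0,0,-1],[0,-8,0,0,-1],[0,-4,1,0,-1],[0,-4,1,0,-1],[0,-4,1,0,-1],[0,-4,1,0,-1]]]'
python3 -m jog '[[[0,-4,1,0,-1],[0,-4,2,0,-1],[0,-4,2,0,-1],[0,-3,2,0,-1],[0,-3,2,0,-1],[0,-4,3,0,-1],[0,-3,3,0,-1],[0,-3,3,0,-1],[0,-3,3,0,-1]]]'
python3 rel.py tin 0 0 70 -3 0 60 -4 0 50; python3 - <<'E'
from h import *
cv2.imwrite("pics/c.png",cv2.resize(robot.capture("scene")[130:260,260:420],None,fx=4,fy=4))
E
```

```text
time: 7.15
position: [0.5513, -0.0417, 0.0985]
ee_rot: [3.142, 0.0, 1.331]
contact_force: [1.1, 0.8, -0.7]
opening: 0.0005
gripper_force: 0.0
time: 8.05
position: [0.5211, -0.0343, 0.0773]
ee_rot: [3.142, 0.0, 1.331]
contact_force: [0.3, 0.4, 0.4]
opening: 0.0005
gripper_force: 0.2
t 8.05 yaw 1.3309 now [ 4.1  0.7 77.3] F [0.3 0.4 0.4] op 0.0005207482710262774
[ 0.  0. 70.] [-0.7 -4.1  7.3]
[-3.  0. 60.] [ 0. -3. 10.]
[-4.  0. 50.] [ 0. -1. 10.]
```

View pics/c.png

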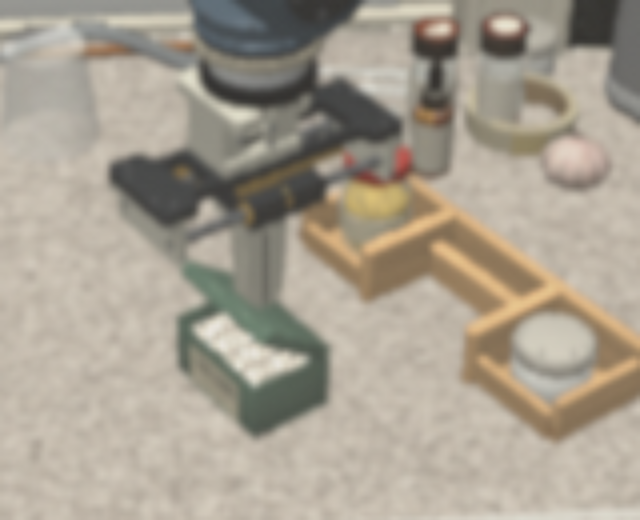

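The lid is following the fingers at about 0.7 rad, its front edge from (185,265) to (265,345). I'll continue down to shut it.

```bash
python3 -m jog '[[[0,-3,3,0,-1],[0,-3,3,0,-1],[0,-3,3,0,-1],[0,-2,3,0,-1],[0,-2,3,0,-1],[0,-2,3,0,-1],[0,-2,3,0,-1],[0,-1,2,0,-1],[0,0,2,0,-1],[0,0,2,0,-1],[0,0,0,0,-1],[0,0,0,0,-1]]]'
```

```text
time: 9.3
position: [0.5039, -0.0301, 0.051]
ee_rot: [-3.142, 0.0, 1.331]
contact_force: [-2.9, 0.5, 6.0]
opening: 0.0006
gripper_force: 3.4
```

```bash
python3 -m jog '[[[0,0,1,0,-1],[0,0,1,0,-1],[0,0,0,0,-1],[0,0,-5,0,-1],[0,0,-20,0,-1],[0,0,-30,0,1],[0,0,-30,0,1],[-30,-30,-10,0,1],[-30,-30,0,0,1],[-30,-30,0,0,1],[-30,-30,0,0,1],[-30,-30,0,0,1]]]'
cat > m3.py <<'E'
from fit import *
import sys
np.set_printoptions(precision=4,suppress=True)
x0=[float(a) for a in sys.argv[1:4]]+[.05]; T={};Z={}; best={}
for n in("scene","top"):
    cv2.imwrite(f"pics/m_{n}.png",robot.capture(n)); T[n]=mask("tea_tin",n);Z[n]=np.zeros((400,640)); print(n,T[n].sum())
for ns in(["scene","top"],["scene"],["top"]):
    print(ns,fit(lambda p:tinparts(p[3]),x0,{n:T[n] for n in ns},Z,[.01,.01,.1,.1]))
E
python3 m3.py .517 -.034 -.24
```

```text
time: 10.5
position: [0.3211, -0.1406, 0.1437]
ee_rot: [3.141, 0.0, 1.331]
contact_force: [0.9, -0.8, 0.3]
opening: 0.0523
gripper_force: 0.0
scene 668.0
top 1052.0
['scene', 'top'] (array([ 0.5194, -0.0332, -0.2492, -0.2842]), np.float64(465.19442165496986))
['scene'] (array([ 0.52  , -0.0294, -0.2372, -0.4648]), np.float64(394.6641778210936))
['top'] (array([ 0.5193, -0.0336, -0.2491,  0.1148]), np.float64(52.31557569481629))
```

```bash
sed -i 's/(.517,-.034,-.24)/(.519,-.0335,-.245)/' rel.py
python3 -m jog '[[[20,30,0,0,1],[20,30,0,0,1],[20,30,0,0,1],[0,0,0,0,1]]]'; python3 rel.py tin -2 0 110 -2 0 8
```

```text
time: 11.1
position: [0.4283, -0.1015, 0.1436]
ee_rot: [3.139, -0.0, 1.334]
contact_force: [-0.8, -0.0, 0.1]
opening: 0.0924
gripper_force: 0.0
t 11.1 yaw 1.3342 now [-71.5 -88.  143.6] F [-0.8 -0.   0.1] op 0.09238055090368384
[ -2.   0. 110.] [87.4 70.2 33.6]
[-2.  0.  8.] [  0.   0. 102.]
```

```bash
python3 -m jog '[[[22,17,0,0,1],[22,17,0,0,1],[22,18,0,0,1],[21,18,0,0,1],[0,0,0,0,1],[0,0,20,0,1],[0,0,20,0,1],[0,0,10,0,1],[0,0,0,0,1]]]'; python3 rel.py tin -2 0 8
```

```text
time: 12.0
position: [0.5119, -0.0352, 0.0925]
ee_rot: [-3.139, 0.0, 1.331]
contact_force: [0.5, -0.1, 0.0]
opening: 0.0928
gripper_force: 0.0
t 12.0 yaw 1.3311 now [-6.5 -3.3 92.5] F [ 0.5 -0.1  0. ] op 0.09283720437555577
[-2.  0.  8.] [ 3.3  4.5 84.5]
```

```bash
python3 -m jog '[[[3.5,4.5,0,0,1],[0,0,20,0,1],[0,0,10,0,1],[0,0,0,0,1]]]'; python3 rel.py tin -2 0 8; python3 - <<'E'
from h import *
for n in ["scene","top"]: robot.capture(n) 
a=robot.capture("scene")[150:250,265:425]; 
cv2.imwrite("pics/d.png",cv2.resize(a,None,fx=5,fy=5,interpolation=cv2.INTER_CUBIC))
E
```

```text
time: 12.4
position: [0.5177, -0.0329, 0.0631]
ee_rot: [-3.14, 0.0, 1.331]
contact_force: [0.0, 0.7, 0.6]
opening: 0.0933
gripper_force: 0.0
t 12.4 yaw 1.3308 now [-1.4  0.2 63.1] F [0.  0.7 0.6] op 0.09332649303859025
[-2.  0.  8.] [-0.2 -0.6 55.1]
```

View pics/d.png

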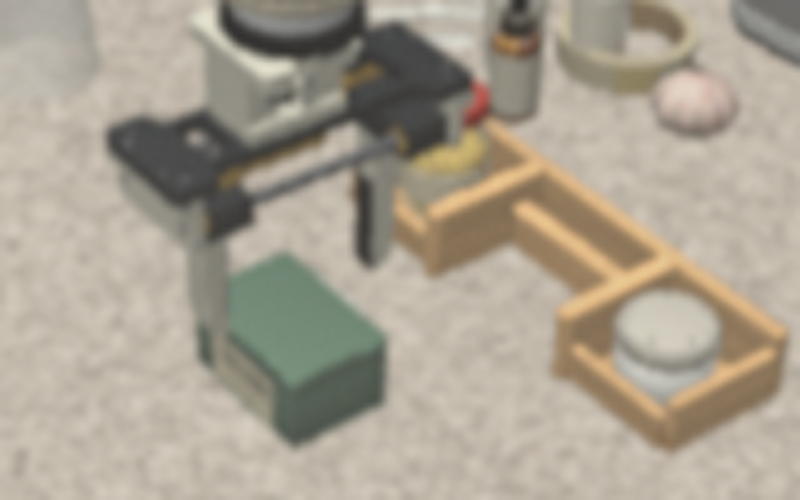

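The lid is shut flat (top from (230,285) to (385,340)), and the fingers straddle the tin front and back. I'll descend and grip.

```bash
python3 -m jog '[[[0,0,15,0,1],[0,0,15,0,1],[0,0,15,0,1],[0,0,9,0,1],[0,0,0,0,1],[0,0,0,0,0.3],[0,0,0,0,0.3],[0,0,0,0,0.3]]]'; python3 -m jog '[[[0,0,0,0,0.1],[0,0,0,0,0.1],[0,0,0,0,0.1],[0,0,0,0,0.1]]]'; python3 rel.py tin -2 0 8
```

```text
time: 13.35
position: [0.5184, -0.0331, 0.0103]
ee_rot: [3.141, -0.0, 1.331]
contact_force: [-0.3, -0.0, 0.1]
opening: 0.0732
gripper_force: 0.0
time: 13.75
position: [0.5181, -0.033, 0.01]
ee_rot: [3.142, 0.0, 1.331]
contact_force: [-3.8, 0.8, 6.2]
opening: 0.0666
gripper_force: 30.0
t 13.75 yaw 1.3309 now [-1.   0.2 10. ] F [-3.8  0.8  6.2] op 0.06656676756898332
[-2.  0.  8.] [-0.2 -1.   2. ]
```

```bash
python3 -m jog '[[[0,0,0,-0.01,0.1],[0,0,0,-0.01,0.1],[0,0,0,0,0.1]]]'; python3 rel.py tidy -77 0 10
```

```text
time: 14.05
position: [0.5183, -0.0332, 0.01]
ee_rot: [3.141, 0.0, 1.351]
contact_force: [-1.7, -0.8, 5.8]
opening: 0.0664
gripper_force: 30.0
t 14.05 yaw 1.3512 now [-156.4   27.3   10. ] F [-1.7 -0.8  5.8] op 0.06644177058639403
[-77.   0.  10.] [-27.4  79.4  -0. ]
```

```bash
python3 -m jog '[[[-4,8,0,0,0.1],[-5,8,0,0,0.1],[-5,8,0,0,0.1],[-5,8,0,0,0.1],[-5,8,0,0,0.1],[-3,8,0,0,0.1],[0,8,0,0,0.1],[0,8,0,0,0.1],[0,8,0,0,0.1],[0,7,0,0,0.1],[0,0,0,0,0.1],[0,0,0,0,0.1]]]'; python3 rel.py tidy -77 0 10; python3 - <<'E'
from ov import *
s=robot.read_state(); tin=[*(s["position"][:2]+.002*np.array([.976,-.218])),s["ee_rot"][2]-np.pi/2,0]
a=robot.capture("scene");cv2.imwrite("pics/e0.png",a)
b=robot.capture("top"); cv2.imwrite("pics/e1.png",b)
o=overlay("scene",a,tin,(.665,-.094,-.22),(295,155,140,95),5)
cv2.imwrite("pics/e.png",o)
for n,i in(("scene",a),("top",b)): print(n,mask("tea_tin",n).sum(),mask("tidy",n).sum())
E
```

```text
time: 15.25
position: [0.5899, -0.0768, 0.0099]
ee_rot: [3.14, -0.0, 1.351]
contact_force: [3.0, -0.4, 3.9]
opening: 0.0663
gripper_force: 30.0
t 15.25 yaw 1.3509 now [-77.    0.4   9.9] F [ 3.  -0.4  3.9] op 0.06630318153019338
[-77.   0.  10.] [-0.4  0.  -0.1]
scene 720.0 1266.0
top 0.0 762.0
```

View pics/e.png

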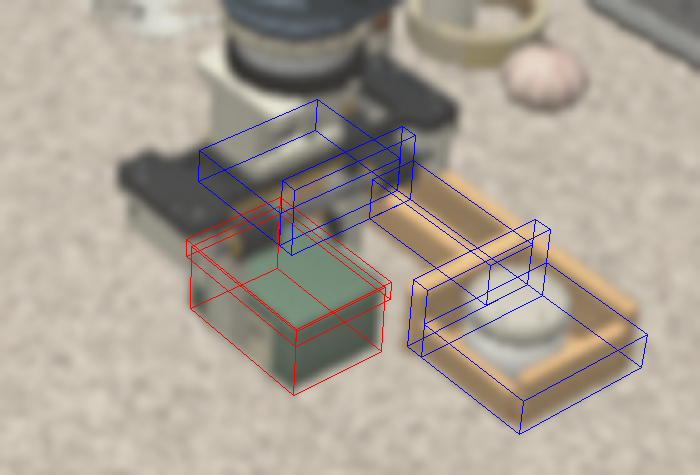

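The tin's visible corners ((385,285), (291,392)) sit about 2 mm up and left of the model. The tidy is shifted the same way, so this is a camera bias and the tin is laterally aligned to about 1 mm. I'll ease it into the mouth while watching the lateral force.

```bash
python3 -m jog '[[[0,4,0,0,0.1],[0,4,0,0,0.1],[0,4,0,0,0.1],[0,3,0,0,0.1],[0,0,0,0,0.1]]]';python3 -m jog '[[[0,3,0,0,0.1],[0,3,0,0,0.1],[0,3,0,0,0.1],[0,3,0,0,0.1],[0,0,0,0,0.1]]]'; python3 rel.py tidy -34 0 10
```

```text
time: 16.05
position: [0.6022, -0.0795, 0.0099]
ee_rot: [-3.137, 0.0, 1.351]
contact_force: [-9.0, 3.4, 15.2]
opening: 0.0662
gripper_force: 30.0
time: 16.55
position: [0.614, -0.0821, 0.0099]
ee_rot: [-3.137, 0.0, 1.351]
contact_force: [-9.5, 1.7, 16.5]
opening: 0.0661
gripper_force: 30.0
t 16.55 yaw 1.351 now [-52.4   0.5   9.9] F [-9.5  1.7 16.5] op 0.06606804316146589
[-34.   0.  10.] [-0.5 18.4 -0.1]
```

```bash
python3 -m jog '[[[0,0,-0.7,0,0.1],[0,0,0,0,0.1]]]';python3 -m jog '[[[0,3,0,0,0.1],[0,3,0,0,0.1],[0,0,0,0,0.1]]]'; python3 -m jog '[[[0,3,0,0,0.1],[0,3,0,0,0.1],[0,0,0,0,0.1]]]'; python3 rel.py tidy -34 0 10; python3 - <<'E'
from ov import *
s=robot.read_state(); tin=[*(s["position"][:2]+.002*np.array([.976,-.218])),s["ee_rot"][2]-np.pi/2,0]
a=robot.capture("scene")
cv2.imwrite("pics/f.png",cv2.resize(a[165:240,325:425],None,fx=7,fy=7,interpolation=cv2.INTER_CUBIC))
E
```

```text
time: 16.75
position: [0.614, -0.0822, 0.01]
ee_rot: [-3.138, 0.0, 1.351]
contact_force: [-5.5, 2.5, 7.0]
opening: 0.0663
gripper_force: 30.0
time: 17.05
position: [0.6205, -0.0836, 0.0099]
ee_rot: [-3.139, 0.0, 1.351]
contact_force: [-3.4, 0.9, 5.0]
opening: 0.0662
gripper_force: 30.0
time: 17.35
position: [0.6264, -0.085, 0.0099]
ee_rot: [-3.139, 0.0, 1.351]
contact_force: [-3.5, 1.4, 3.7]
opening: 0.0662
gripper_force: 30.0
t 17.35 yaw 1.3509 now [-39.6   0.4   9.9] F [-3.5  1.4  3.7] op 0.06618775246264383
[-34.   0.  10.] [-0.4  5.6 -0.1]
```

View pics/f.png

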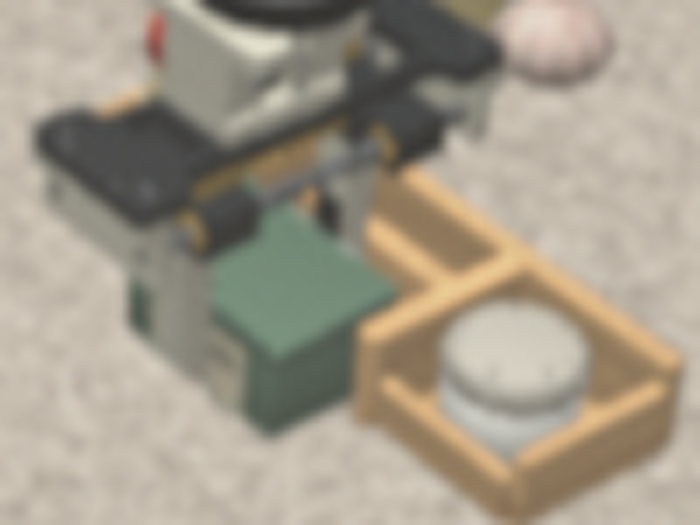

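The tin is well inside the bay, with its right rear at (395,290) past the cheek nose and no visible jamming. I'll release slightly, lift clear and back off in front.

```bash
python3 -m jog '[[[0,0,0,0,0.62],[0,0,0,0,0.62],[0,0,0,0,0.62],[0,0,-5,0,0.62],[0,0,-10,0,0.62],[0,0,-20,0,0.62],[0,0,-25,0,0.62],[0,0,-25,0,0.62],[0,0,-25,0,0.62],[0,-25,0,0,0.62],[0,-25,0,0,0.62],[0,-30,0,0,0.62]]]'; python3 -m jog '[[[0,0,0,0.145,0.1],[0,0,0,0.145,0.1],[0,0,0,0.145,0.1],[0,0,0,0.145,0.1],[0,0,0,0.145,0.1],[0,0,0,0.145,0.1],[0,0,0,0.145,0.1],[0,0,0,0.145,0.1],[0,0,0,0.145,0.1],[0,0,0,0.145,0.1],[0,0,0,0.121,0.1],[0,0,0,0,0.1]]]';python3 rel.py tidy -130 0 115 -110 0 18 -85 0 18 -52 0 18; python3 - <<'E'
from h import *
for n in("scene","top"): robot.capture(n);print([(d["score"],world(d["position"],n)) for d in robot.boxes_of("tea_tin",n)[:1]])
print(robot.read_state()["joint_positions"])
E
```

```text
time: 18.6
position: [0.5488, -0.0676, 0.1213]
ee_rot: [3.14, -0.0, 1.351]
contact_force: [-0.5, 0.1, -0.4]
opening: 0.0754
gripper_force: 0.0
time: 19.8
position: [0.5494, -0.0678, 0.1212]
ee_rot: [3.142, -0.001, -0.222]
contact_force: [-0.1, 0.4, -0.3]
opening: 0.0509
gripper_force: 0.0
t 19.8 yaw -0.222 now [-118.5    0.4  121.2] F [-0.1  0.4 -0.3] op 0.050923462087773076
[-130.    0.  115.] [-11.5   0.4   6.2]
[-110.    0.   18.] [20. -0. 97.]
[-85.   0.  18.] [25. -0. -0.]
[-52.   0.  18.] [33.  -0.1 -0. ]
[(0.95, array([ 0.60727482, -0.09315184,  0.05383253]))]
[(0.67, array([0.69247445, 0.00849595, 0.08726744]))]
[-2.06816381e-01  4.77313803e-01  1.73111149e+00  2.16048683e-06
  9.32775585e-01  1.58145401e+00]
```

```bash
python3 -m jog '[[[0,0,25,0,0.1],[0,0,25,0,0.1],[0,0,25,0,0.1],[0,0,20,0,0.1],[0,0,8,0,0.1],[0,0,0,0,0.1],[10,0,0,0,0.1],[10,0,0,0,0.1],[5,0,0,0,0.1],[5,0,0,0,0.1],[5,0,0,0,0.1],[0,0,0,0,0.1]]]';python3 -m jog '[[[4,0,0,0,0.1],[4,0,0,0,0.1],[4,0,0,0,0.1],[4,0,0,0,0.1],[4,0,0,0,0.1],[4,0,0,0,0.1],[0,0,0,0,0.1]]]';python3 rel.py tidy -42 0 18
```

```text
time: 21.2
position: [0.584, -0.0755, 0.0174]
ee_rot: [3.142, -0.0, -0.22]
contact_force: [-0.3, 0.4, -0.5]
opening: 0.0507
gripper_force: 0.0
time: 21.9
position: [0.6076, -0.0808, 0.0174]
ee_rot: [-3.142, -0.001, -0.22]
contact_force: [-1.2, -0.7, -0.2]
opening: 0.0513
gripper_force: 0.0
t 21.9 yaw -0.2203 now [-58.9   0.4  17.4] F [-1.2 -0.7 -0.2] op 0.051254210113093994
[-42.   0.  18.] [16.9  0.4 -0.6]
```

```bash
python3 -m jog '[[[3,0,0,0,0.1],[3,0,0,0,0.1],[3,0,0,0,0.1],[3,0,0,0,0.1],[0,0,0,0,0.1]]]';python3 -m jog '[[[1,0,0,0,0.1],[1,0,0,0,0.1],[1,0,0,0,0.1],[0,0,0,0,0.1]]]';python3 -m jog '[[[1,0,0,0,0.1],[1,0,0,0,0.1],[0,0,0,0,0.1]]]';python3 rel.py tidy -42 0 18
```

```text
time: 22.4
position: [0.6156, -0.0824, 0.0168]
ee_rot: [-3.141, 0.008, -0.221]
contact_force: [-18.8, 4.5, 11.4]
opening: 0.0513
gripper_force: 9.5
time: 22.8
position: [0.6156, -0.0823, 0.0165]
ee_rot: [-3.142, 0.015, -0.221]
contact_force: [-33.5, 8.0, 22.4]
opening: 0.0509
gripper_force: 17.3
time: 23.1
position: [0.6156, -0.0824, 0.0163]
ee_rot: [3.142, 0.02, -0.221]
contact_force: [-43.6, 9.0, 29.1]
opening: 0.0509
gripper_force: 22.6
t 23.1 yaw -0.2207 now [-50.8   0.6  16.3] F [-43.6   9.   29.1] op 0.05093916193486945
[-42.   0.  18.] [ 8.8  0.6 -1.7]
```

```bash
python3 -m jog '[[[-8,0,0,0,0.1],[-8,0,0,0,0.1],[-20,0,0,0,0.1],[-20,0,0,0,0.1],[-30,0,0,0,0.1],[-30,0,0,0,0.1],[-40,0,0,0,0.1],[-40,0,0,0,0.1],[-40,0,0,0,0.1],[0,0,0,0,0.1]]]'
python3 - <<'E'
from ov import *
a=robot.capture("top");b=robot.capture("scene")
t=(.665-.0,-.094,-.22,0)
o=overlay("scene",b,t,(.665,-.094,-.22),(320,150,120,95),4)
k=lambda i,r:cv2.resize(i[r[1]:r[1]+r[3],r[0]:r[0]+r[2]],None,fx=5,fy=5,interpolation=cv2.INTER_CUBIC)
x=k(a,(330,140,80,75));y=k(b,(345,165,80,75))
cv2.imwrite("pics/g.png",np.hstack([x,y]))
E
```

```text
time: 24.1
position: [0.3889, -0.0318, 0.0171]
ee_rot: [3.142, 0.003, -0.22]
contact_force: [0.7, 0.6, 0.7]
opening: 0.0512
gripper_force: 0.0
```

View pics/g.png

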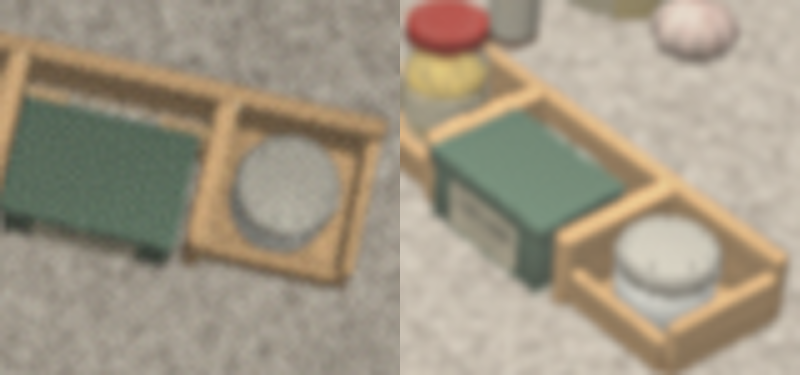

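The tin is between the cheeks, with a slightly wider gap on the right (around (195,180)) and a thin light strip behind its back edge. I'll measure how far home it is.

```bash
python3 m3.py .66 -.093 -.22
```

```text
scene 815.0
top 1035.0
['scene', 'top'] (array([ 0.6601, -0.0918, -0.2266,  0.0071]), np.float64(254.09341888183997))
['scene'] (array([ 0.6637, -0.0832, -0.2976, -0.3929]), np.float64(158.4396014979069))
['top'] (array([ 0.66  , -0.093 , -0.2226, -0.3252]), np.float64(34.1992768740274))
```

```bash
cat > m4.py <<'E'
from fit import *
np.set_printoptions(precision=4,suppress=True)
z=np.load("masks.npz");D,I=[{n:z[a+n] for n in("scene","top")} for a in "DI"]
def parts(p):
    hb,hs=p[3]*1000,p[4]*1000
    return [box(-29,60,64,144,0,24),box(-29,60,-144,-64,0,24),box(-29,65,136,144,0,hs),box(-29,65,-144,-136,0,hs),box(-29,65,52,64,0,48),box(-29,65,-64,-52,0,48),box(32,60,-52,52,0,30),box(57,65,-144,144,0,hb)]
for ns in(["scene","top"],["scene"],["top"]):
    print(ns,fit(parts,[.662,-.094,-.22,.042,.026],{n:D[n] for n in ns},I,[.006,.006,.04,-.01,.008]))
E
python3 m4.py
```

```text
['scene', 'top'] (array([ 0.6626, -0.0933, -0.2369,  0.037 ,  0.0325]), np.float64(507.70405875672566))
['scene'] (array([ 0.668 , -0.0885, -0.2239,  0.0374,  0.0305]), np.float64(107.50569658354189))
['top'] (array([ 0.6657, -0.0947, -0.2239,  0.0232,  0.0154]), np.float64(188.64419472599724))
```

```bash
cat > prof.py <<'E'
from fit import *
np.set_printoptions(precision=1,suppress=True,linewidth=200)
P=(.664,-.094,-.222)
def prof(im,n,xs,ys,z):
    g=im.astype(np.float32)
    out=[]
    for x in xs:
        q=np.array([proj(rz(P[2])@np.array([x,y,0])+np.array([P[0],P[1],z]),n) for y in ys],np.float32)
        out.append(cv2.remap(g,q[:,0][None],q[:,1][None],cv2.INTER_LINEAR)[0].mean(0))
    return np.array(out)
xs=np.arange(10,60,2)/1000
for n in("top","scene"):
    im=cv2.imread(f"pics/{n}0.png"); a=prof(im,n,xs,np.arange(-40,41,2)/1000,0)
    print(n,"rail foot: x, R-B"); print(np.c_[xs*1000,a[:,2]-a[:,0]].T)
xs=np.arange(-60,-10,2)/1000
for n in("top","scene"):
    im=cv2.imread(f"pics/{n}0.png"); 
    for ys in((54,62),(-62,-54)):
        a=prof(im,n,xs,np.arange(ys[0],ys[1]+1,2)/1000,0); print(n,ys,"cheek nose foot R-B"); print(np.c_[xs*1000,a[:,2]-a[:,0]].T)
    im=cv2.imread(f"pics/m_{n}.png")
    a=prof(im,n,xs,np.arange(-36,37,2)/1000,0); print(n,"tin front foot G-R, gray");print(np.c_[xs*1000,a[:,1]-a[:,2],a.mean(1)].T)
E
python3 prof.py
```

```text
top rail foot: x, R-B
[[10.  12.  14.  16.  18.  20.  22.  24.  26.  28.  30.  32.  34.  36.  38.  40.  42.  44.  46.  48.  50.  52.  54.  56.  58. ]
 [17.7 17.6 17.7 17.8 17.9 17.7 17.8 18.5 20.3 23.8 29.  35.  41.3 48.9 57.4 64.4 68.4 68.5 64.2 55.  44.3 36.5 33.7 34.3 35.5]]
scene rail foot: x, R-B
[[10.  12.  14.  16.  18.  20.  22.  24.  26.  28.  30.  32.  34.  36.  38.  40.  42.  44.  46.  48.  50.  52.  54.  56.  58. ]
 [34.2 35.2 35.6 35.8 36.  36.2 36.9 38.4 40.8 44.  47.4 50.  51.4 51.7 51.6 51.3 51.2 51.3 51.9 53.5 56.2 59.8 63.8 67.4 69.5]]
top (54, 62) cheek nose foot R-B
[[-60.  -58.  -56.  -54.  -52.  -50.  -48.  -46.  -44.  -42.  -40.  -38.  -36.  -34.  -32.  -30.  -28.  -26.  -24.  -22.  -20.  -18.  -16.  -14.  -12. ]
 [ 17.2  18.3  18.   18.   17.7  16.7  17.7  18.4  18.9  18.9  18.6  17.9  19.2  20.3  23.8  27.2  30.6  33.3  36.   40.1  46.8  53.3  59.4  62.2  63.7]]
top (-62, -54) cheek nose foot R-B
[[-60.  -58.  -56.  -54.  -52.  -50.  -48.  -46.  -44.  -42.  -40.  -38.  -36.  -34.  -32.  -30.  -28.  -26.  -24.  -22.  -20.  -18.  -16.  -14.  -12. ]
 [ 17.2  17.
[... 1107 characters left out ...]
 -28.  -26.  -24.  -22.  -20.  -18.  -16.  -14.  -12. ]
 [ 21.4  21.3  21.1  21.   21.   21.   20.8  20.5  20.6  20.9  21.3  22.   24.   27.3  31.9  36.1  39.4  42.2  44.4  46.3  46.9  46.6  47.4  50.8  56.7]]
scene tin front foot G-R, gray
[[-60.  -58.  -56.  -54.  -52.  -50.  -48.  -46.  -44.  -42.  -40.  -38.  -36.  -34.  -32.  -30.  -28.  -26.  -24.  -22.  -20.  -18.  -16.  -14.  -12. ]
 [ -9.1  -9.1  -9.1  -9.2  -9.4  -9.5  -9.3  -9.2  -8.9  -8.   -6.1  -4.   -2.4  -1.6  -1.7  -2.   -1.9  -1.4  -0.7   0.    0.6   0.8   0.7   0.4   0.1]
 [186.9 187.1 186.8 186.2 185.5 184.9 184.5 184.2 182.5 177.9 169.5 158.  146.4 137.3 131.6 128.5 126.3 123.6 120.2 116.2 113.  111.3 111.6 113.1 113.8]]
```

Edge profiles taken at worktop level in both cameras put the tin's front foot about 4–5.5 mm ahead of the cheek noses. It should be 4 mm, so the tin is home to about 1 mm. That agrees with the hard stop I felt, and the robot is clear, so I'm handing in.

```bash
python3 -c "
from cell import robot
print(robot.job_done())"
```

```text
the job is handed in; nothing more can be done
None
```

I shut the tin's lid, pushed the tin along the worktop into the middle bay until it met a hard stop (the cameras put it within about 1 mm of home), and handed the job in at about 24 s; no verdict came back.

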